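# Stop the bench mill, unlatch its lid and hold the lid up at 60 degrees

## Task

The bench mill has finished grinding and I want to brush out its bowl, but the lid's strut is gone and it falls shut: press the stop key (middle, round), then the lid key (right, oblong) so that the lid unlatches and pops ajar, and lift the lid with the fingers, without letting it drop, to 60 degrees open. Finish still holding it steady there with the fingers, so that I have both hands free; it must not be let go. Keep off the start key (left, small), and leave the things standing round the mill where they are.

Things in the scene. Friction and masses are not known exactly. Their poses are not given: they have to be found in the camera images.
- mill: the bench mill, a grey instrument fixed on the worktop, 345 x 250 mm with its rubber mat. Origin: centre of its underside; x from the key deck (front, nearest the robot) to the hinge (rear), y to its left, z up; yaw up to 0.22 rad either way. Level key deck in front, top at z = 71 mm; behind it the grinding chamber (x -26 to +152, y +-105 mm, rim at z = 118 mm) under the lid
- mill_lid (a joint): lid angle, rad, about a level axis at the rear: 0 = shut and latched (cannot be lifted), grows as the front edge rises, stop at 1.4. Grey frame 180 x 212 x 20 mm with a clear pane, 0.3 to 0.5 kg. Once the lid key frees the latch, a spring plunger pushes it ajar to about 0.14 rad, where it rests; above that it drops back if let go (its strut is missing)
- mill_handle (a point): middle of the lid's handle: a round steel bar 12 mm thick along the mill's y, 84 mm clear between its two arms, its axis 45 mm before the lid's front edge (39 mm gap). At lid angle a it is at x = 152 - 225 cos a, y = 0, z = 124 + 225 sin a mm in the mill's frame. Can be pinched from above, one finger before and one behind it; turns in the fingers as the lid rises
- mill_hinge (a point): middle of the lid's hinge axis, at (152, 0, 124) mm in the mill's frame; the axis is the mill's y axis
- mill_start (a joint): travel of the start key. It slides straight down into the deck and springs back: 0 = up, 0.006 m = fully down. 
- mill_start_top (a point): centre of the top of the start key: the small round key, 18 mm across, the leftmost of the three black keys in the row on the deck, marked with a triangle; at (-122, 62, 85) mm in the mill's frame. Not to be pressed
- mill_stop (a joint): travel of the stop key. It slides straight down into the deck and springs back: 0 = up, 0.006 m = fully down. Takes about 5 N. Pressing it fully frees the lid key for good
- mill_stop_top (a point): centre of the top of the stop key: the larger round key, 25 mm across, in the middle of the row, marked with a square; at (-122, 12, 85) mm in the mill's frame, 13 mm proud of the deck
- mill_release (a joint): travel of the lid key. It slides straight down into the deck and springs back: 0 = up, 0.006 m = fully down. Takes about 5 N; blocked after 1 mm until the stop key has been pressed. Fully down, it draws the latch and the lid pops ajar
- mill_release_top (a point): centre of the top of the lid key: the oblong key, 22 x 40 mm (long side across), the rightmost of the row, marked with an arrowhead over a bar; at (-122, -50, 85) mm in the mill's frame, 13 mm proud of the deck
- sample_vial: small clear vial with a black screw cap, 42 mm across and 95 mm tall, standing beside the front left corner of the mill; a bystander. Origin: centre of its underside
- brush: slim soft brush with an orange wooden handle, 9 x 121 x 9 mm, lying to the right of the mill; a bystander. Origin: centre of its underside, its long side is its y axis
- pan: round steel dish, 107 mm across, 28 mm high, at the front left; a bystander. Origin: centre of its underside
- ref_tile: white reference tile in a black frame, 62 x 62 x 11 mm, at the front left; a bystander. Origin: centre of its underside
- lab_timer: small white laboratory timer, 62 x 62 x 22 mm, on the right; a bystander. Origin: centre of its underside
- pad: notepad, 105 x 72 x 11 mm, on the right; a bystander. Origin: centre of its underside

How it is judged:
On the way, in this order (a step that is already met when the one before it is completed fails the run):
1. the stop key is pressed down (value of joint mill_stop above 0.004 m), for 0.05 s.
2. then, with the stop key up again, the lid key is pressed down and the lid pops ajar (value of joint mill_release above 0.004 m and value of joint mill_stop below 0.002 m and value of joint mill_lid above 0.05 rad), for 0.05 s.
At the end, for the whole second after the job is handed in: the lid stands still at 60 degrees open, 8 degrees either way, carried by the robot's fingers (more than 0.5 N), both pressed keys are up again, and the six things round the mill lie within 30 mm of where they were (value of joint mill_lid between 0.907572 and 1.18682 rad and velocity of joint mill_lid between -0.08 and 0.08 rad/s and contact force between the fingers and mill above 0.5 N and value of joint each of mill_stop, mill_release below 0.002 m and distance of each of sample_vial, brush, pan, ref_tile, lab_timer, pad from where it was at the start of the episode below 0.03 m); the arm keeps its last pose, push and grip.
It fails at once if the start key is pressed (value of joint mill_start above 0.003 m).
It fails at once if the lid is let drop (velocity of joint mill_lid below -2.5 rad/s).
It fails at once if a thing standing round the mill is knocked away (distance of any of sample_vial, brush, pan, ref_tile, lab_timer, pad from where it was at the start of the episode above 0.03 m).
It fails at once if the vial is knocked over (angle between sample_vial's own z axis and vertical above 0.5 rad).
It also fails if it takes over 48 s, if anything falls off the work surface, if the arm or the gripper's body presses on something with over 40 N, if the wrist force passes 120 N, or if a joint passes its speed limit or range.

## Robot

A 6-joint arm with a two-finger parallel gripper is mounted at the origin on a cart in front of the work surface, level with it; the furniture and walls round the work are solid. World frame = base frame: x ahead of the robot, y to its left, z up, the work surface at z = 0. Lengths are in m, angles in rad, forces in N, time in s.
With the tool pointing down it reaches from about 0.4 to 0.825 m from the base axis. Payload 7 kg.
Tool frame: the origin (TCP) lies at the very end of the fingers, on their centre line; the grasp point (between the pads) lies arm.grip_point_offset behind it (arm.grip_point_offset is the distance from the TCP to the grasp point, in m); z points along the fingers, y is the line along which they close (so a half turn about z gives the same grasp; the last joint's range is limited). The gripper opens to 88 mm and grips with 3 to 60 N. Pads are 19 mm wide; open, the fingers measure 130 mm over their backs; the gripper's body (78 mm by 193 mm) begins 47 mm behind the grasp point.
Start: joints at [1.415, 0.359, 0.012, 0, -1.224, -0.288], TCP at [0.29, 0.61, 0.227] pointing down, gripper open.
Joint ranges: [-3.07, 3.07], [-1.43, 2.12], [-1.02, 1.25], [-3.03, 1.67], [-3.05, -0], [-3.03, 3.03]. Speed limits (rad/s): [2.39, 2.39, 3.01, 3.14, 3.14, 3.14].

## Interface

Orientations are given as [roll, pitch, yaw] about the fixed x, y, z axes, in that order (R = Rz(yaw) Ry(pitch) Rx(roll)).
In Python, from station import arm gives the robot as it stands.
- The arm moves only by the shell command python3 -m crank 'ROWS' [OPENING] [FORCE]. ROWS is JSON, a list of rows, each an object of numbers: "dx", "dy", "dz": the shift along the tool's x, y, z in cm; "wx", "wy", "wz": the turn, a rotation vector about the tool's x, y, z in degrees. A call has exactly 10 rows; each row is the pose to reach, as a shift and turn from the pose commanded when the call began, along the tool's axes at that moment; what a row does not reach only later rows make up. A row lasts 1/8 s, in which the tool goes at most 62.5 mm and 10.7 degrees, less where a joint would pass 70% of its speed; a pose out of reach is approached as far as the arm can. A call with a gripper value outside its range is refused whole. OPENING is the finger opening in cm, from 0 to 8.76, set as the call begins (- or left out, the last holds). The fingers move at their own pace and stop on an object; FORCE is the grip in N (left out, the last holds). Time passes only in rows, so rows that repeat a pose let the fingers close, or fill a call up. It gives the time, the measured TCP pose, the force, the opening and the grip force at its end, in the units of the state.
- arm.get_state(): the state, without advancing time (a new reading comes with each control period).
- arm.grab_frame(name): name is "scene" or "top"; returns the picture (420x560x3 uint8, red, green, blue); there is no depth.
- arm.calibration(name): a dict with "fx", "fy", "cx", "cy" (pixels), "world_from_camera" (4x4, takes a point from camera to world coordinates). Camera axes: x right, y down, z forward; pixel columns grow to the right and rows downward; lengths in m; the calibration is good to about 2 mm. A picture is of the moment at which its call begins. calibration takes no time and is no camera call.
- arm.job_done(): hands the job in; it is judged then, once.
Trained networks look in the newest picture that a camera, given by its name, has taken for a name from the list of things; names that differ only in an ending like _2 or _b are one class to them, and where a whole thing is asked for, a point or a joint stands for the part that bears it (a point fixed in the world has none). Each returns a list of dicts, best first, with "confidence" (0 to 1); they miss things now and then, are a little off and sometimes report something else, mostly with a low value. They report only what shows in the picture. A call takes as long as a camera call.
- arm.find_in(camera, query): "centre" ([x, y, z] in m, in world coordinates, good to about 4 mm: the middle of the surface that is visible of it).
- arm.masks_of(camera, query): "pixels" (420x560 bool, what is visible of it).
- arm.mark_of(camera, query): "centre" ([x, y, z] in m, in world coordinates, good to about 4 mm: a listed point, or the origin of a listed thing).
The state is a dict: "t": time; "q": joint angles; "qd": joint speeds; "joint_efforts": joint torques, N m; "eef_pos": TCP position; "ee_rot": TCP orientation; "force": force on the tool from outside, world axes, zero at the start; "moment": the same for the moment, N m; "width": finger opening in m; "gripper_force": force on a finger pad.
Only numpy, scipy, OpenCV 4.12 (cv2) and the standard library are available. Lean on these libraries where they do the work, as an engineer would, in place of code of your own. Each camera call takes 0.05 s, during which the arm holds its last target. There are 200 camera calls.

## Working session

There is one attempt and no reset: what is moved stays moved. The work goes in short steps, Python scripts to look and compute and a shell command to move; the robot and the scene stay as the last step left them, time stands still between calls to the robot, and variables do not carry over. Pictures are saved under pics/ and viewed, at most 10 in all, crops included, and the job is handed in when it is done.

```bash
ls; mkdir -p pics; python3 - <<'E'
from station import arm
import cv2,numpy as np
for c in ("scene","top"):
    im=arm.grab_frame(c); cv2.imwrite(f"pics/{c}0.png",im[:,:,::-1])
    for n in ["mill_handle","mill_hinge","mill_start_top","mill_stop_top","mill_release_top","mill","sample_vial","pan","ref_tile","brush","lab_timer","pad"]:
        r=arm.mark_of(c,n)[:1]
        print(c,n,[(np.round(a["centre"],4).tolist(),round(a["confidence"],2)) for a in r])
s=arm.get_state();print(s,arm.grip_point_offset)
E
```

```text
pics
scene mill_handle []
scene mill_hinge [([0.7077, -0.1199, 0.1195], 0.92)]
scene mill_start_top [([0.4281, -0.1158, 0.0805], 0.51)]
scene mill_stop_top [([0.4309, -0.166, 0.0843], 0.51)]
scene mill_release_top [([0.4466, -0.2269, 0.0887], 0.57)]
scene mill [([0.5605, -0.1491, -0.0033], 0.78)]
scene sample_vial [([0.3805, -0.0357, -0.0011], 0.87)]
scene pan [([0.4398, 0.3762, -0.0004], 0.81)]
scene ref_tile [([0.3926, 0.2655, -0.0002], 0.72)]
scene brush [([0.4795, -0.3353, 0.0001], 0.67)]
scene lab_timer [([0.4556, -0.4469, 0.0003], 0.71)]
scene pad [([0.4599, -0.6026, 0.0029], 0.89)]
top mill_handle [([0.4868, -0.1696, 0.1266], 0.62)]
top mill_hinge [([0.7049, -0.1237, 0.1244], 0.72)]
top mill_start_top [([0.4502, -0.4469, -0.0003], 0.65)]
top mill_stop_top [([0.4338, -0.162, 0.0833], 0.44)]
top mill_release_top [([0.4489, -0.2251, 0.081], 0.42)]
top mill [([0.5585, -0.1495, 0.0008], 0.66)]
top sample_vial []
top pan [([0.4383, 0.3783, 0.0003], 0.77)]
top ref_tile [([0.3957, 0.2646, 0.0012], 0.67)]
top brush [([0.4499, -0.2278, 0.0831], 0.7)]
top lab_timer [([0.4509, -0.4502, -0.0001], 0.64)]
top pad [([0.4588, -0.602, -0.0032], 0.9)]
{'t': 1.3, 'q': array([ 1.41512863e+00,  3.58604496e-01,  1.18890420e-02, -9.01849559e-06,
       -1.22406393e+00, -2.88114777e-01]), 'qd': array([ 0.00137478, -0.00302484, -0.00057378,  0.00070781,  0.00066714,
        0.00013852]), 'joint_efforts': array([-1.66839523e-03, -5.82395053e+01,  2.93302828e+01,  7.00269654e+00,
        1.24884551e-02, -1.85723854e-05]), 'eef_pos': array([0.28981332, 0.6095996 , 0.22655193]), 'ee_rot': array([-3.14157882e+00,  1.29454793e-05, -4.43785534e-01]), 'force': array([ 0.41535364, -0.00467659, -0.34312776]), 'moment': array([-0.00864792, -0.02148209,  0.02480913]), 'gripper_force': 0.0, 'width': 0.08749253845391526} 0.0188
```

```bash
cat > h.py <<'E'
from station import arm
import numpy as np
from scipy.spatial.transform import Rotation as R
P={"hinge":(152,0,124),"handle":(-73,0,124),"start":(-122,62,85),"stop":(-122,12,85),"release":(-122,-50,85)}
def world(p,m):
    c,s=np.cos(m[2]),np.sin(m[2]); return np.array([m[0]+c*p[0]-s*p[1],m[1]+s*p[0]+c*p[1],p[2]])
def rows(target,yaw):
    "shift in tool axes (cm) and tool turn (deg) from the present pose to a down-pointing pose"
    s=arm.get_state(); r0=R.from_euler("xyz",s["ee_rot"]); r1=R.from_euler("xyz",[np.pi,0,yaw])
    return np.round(r0.inv().apply(target-s["eef_pos"])*100,2),np.round((r0.inv()*r1).as_rotvec(degrees=True),1)
E
python3 - <<'E'
from h import *
from scipy.optimize import least_squares
import cv2
obs={k:[] for k in P}; obs["c"]=[]
obs["c"]+= [(.5605,-.1491),(.5585,-.1495)]
obs["hinge"]+=[(.7077,-.1199),(.7049,-.1237)]; obs["handle"]+=[(.4868,-.1696)]
obs["start"]+=[(.4281,-.1158)]; obs["stop"]+=[(.4309,-.166),(.4338,-.162)]; obs["release"]+=[(.4466,-.2269),(.4489,-.2251)]
f=lambda m:np.concatenate([world(np.array(P.get(k,(0,0,0)))/1e3,m)[:2]-o for k,v in obs.items() for o in v])
r=least_squares(f,[.56,-.15,.2],loss="soft_l1",f_scale=.003); m=r.x
print(m,np.round(f(m)*1e3,1)); np.save("m.npy",m)
for c in ("scene","top"):
    im=cv2.imread(f"pics/{c}0.png"); K=arm.calibration(c); T=np.linalg.inv(K["world_from_camera"])
    for k,p in P.items():
        q=T@np.r_[world(np.array(p)/1e3,m),1]; u=(K["fx"]*q[0]/q[2]+K["cx"],K["fy"]*q[1]/q[2]+K["cy"])
        print(c,k,np.round(u)); cv2.drawMarker(im,tuple(int(round(x)) for x in u),(0,0,255),0,8,1)
    cv2.imwrite(f"pics/{c}1.png",im)
Y=m[2]
for k,z in (("stop",.11),("release",.11)):
    t=world(np.array(P[k])/1e3+[-.003,0,0],m); t[2]=z; print(k,t,*rows(t,Y))
t=world(np.array([-125,12,0])/1e3,m); t[2]=.227; print(*rows(t,Y))
E
```

```text
[ 0.55767598 -0.15176802  0.20227054] [-1.1 -1.3  1.7  2.5 -0.6  3.2 -2.4  0.3  4.9  1.5  2.  -2.5  1.6  1.6
 -0.7 -0.2 -2.8 -2.7 -0.8 -2.3]
scene hinge [312. 188.]
scene handle [275. 231.]
scene start [250. 241.]
scene stop [263. 248.]
scene release [280. 257.]
top hinge [292. 167.]
top handle [308. 233.]
top start [293. 251.]
top stop [307. 247.]
top release [325. 243.]
stop [ 0.43281363 -0.16512443  0.11      ] [46.18 63.83 11.65] [ -0.   0. -37.]
release [ 0.44526906 -0.22586043  0.11      ] [49.91 68.78 11.65] [ -0.   0. -37.]
[ 4.618e+01  6.383e+01 -5.000e-02] [ -0.   0. -37.]
```

View pics/scene1.png

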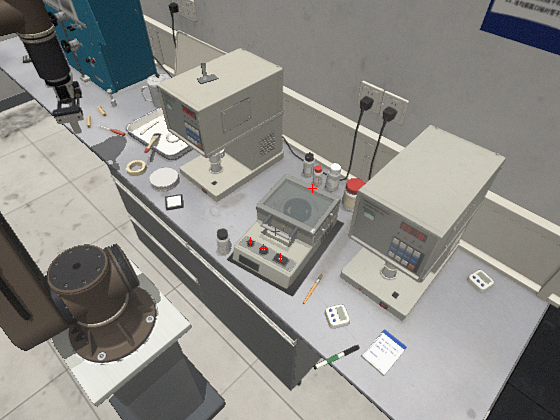

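View pics/top1.png

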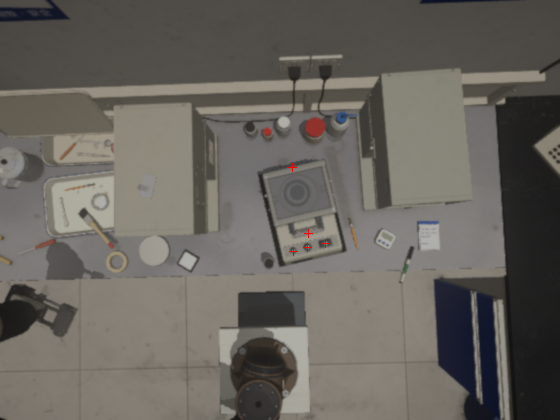

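```bash
python3 -m crank '[{"dx":2.8,"dy":3.2},{"dx":5.7,"dy":6.4},{"dx":8.5,"dy":9.6},{"dx":11.4,"dy":12.8},{"dx":14.2,"dy":16},{"dx":17,"dy":19.1},{"dx":19.9,"dy":22.3},{"dx":22.7,"dy":25.5},{"dx":25.6,"dy":28.7},{"dx":28.4,"dy":31.9}]' 0 20 && python3 -m crank '[{"dx":1.8,"dy":3.2,"wz":-4},{"dx":3.6,"dy":6.4,"wz":-8},{"dx":5.3,"dy":9.6,"wz":-12},{"dx":7.1,"dy":12.8,"wz":-16},{"dx":8.9,"dy":16,"wz":-20},{"dx":10.7,"dy":19.1,"wz":-24},{"dx":12.5,"dy":22.3,"wz":-28},{"dx":14.2,"dy":25.5,"wz":-32},{"dx":16,"dy":28.7,"wz":-36},{"dx":17.8,"dy":31.9,"wz":-37}]'
python3 - <<'E'
from h import *
m=np.load("m.npy");print(arm.get_state()["q"],arm.get_state()["width"])
for k in("stop","release"):
    t=world(np.array(P[k])/1e3+[-.003,0,0],m); print(k,*rows(t,m[2]))
E
```

```text
[ 1.41512863e+00  3.58604496e-01  1.18890420e-02 -9.01849559e-06
 -1.22406393e+00 -2.88114777e-01] 0.08749253845391526
stop [46.18 63.83 14.15] [ -0.   0. -37.]
release [49.91 68.78 14.15] [ -0.   0. -37.]$[0]: bad value
```

The row was refused; probably every key must be present. I'll resend with all six.

```bash
python3 -m crank '[{"dx":2.8,"dy":3.2,"dz":0,"wx":0,"wy":0,"wz":0},{"dx":5.7,"dy":6.4,"dz":0,"wx":0,"wy":0,"wz":0},{"dx":8.5,"dy":9.6,"dz":0,"wx":0,"wy":0,"wz":0},{"dx":11.4,"dy":12.8,"dz":0,"wx":0,"wy":0,"wz":0},{"dx":14.2,"dy":16,"dz":0,"wx":0,"wy":0,"wz":0},{"dx":17,"dy":19.1,"dz":0,"wx":0,"wy":0,"wz":0},{"dx":19.9,"dy":22.3,"dz":0,"wx":0,"wy":0,"wz":0},{"dx":22.7,"dy":25.5,"dz":0,"wx":0,"wy":0,"wz":0},{"dx":25.6,"dy":28.7,"dz":0,"wx":0,"wy":0,"wz":0},{"dx":28.4,"dy":31.9,"dz":0,"wx":0,"wy":0,"wz":0}]' 0 20
python3 - <<'E'
from h import *
m=np.load("m.npy");print(arm.get_state()["q"],arm.get_state()["width"])
for k in("stop","release"):
    t=world(np.array(P[k])/1e3+[-.003,0,0],m); print(k,*rows(t,m[2]))
E
```

```text
t: 2.55
eef_pos: [0.4096, 0.1983, 0.2269]
ee_rot: [-3.141, -0.0, -0.444]
force: [0.4, -0.2, 0.4]
width: 0.0008
gripper_force: 0.0
[ 8.85969714e-01 -1.34621098e-02 -4.48553721e-01  9.50544981e-05
 -1.13480508e+00  2.41280863e-01] 0.0008124364135925649
stop [17.69 31.84 14.17] [ -0.  -0. -37.]
release [21.42 36.79 14.17] [ -0.  -0. -37.]
```

```bash
python3 -m crank '[{"dx":1.8,"dy":3.2,"dz":0,"wx":0,"wy":0,"wz":-4},{"dx":3.6,"dy":6.4,"dz":0,"wx":0,"wy":0,"wz":-8},{"dx":5.3,"dy":9.6,"dz":0,"wx":0,"wy":0,"wz":-12},{"dx":7.1,"dy":12.8,"dz":0,"wx":0,"wy":0,"wz":-16},{"dx":8.9,"dy":16,"dz":1,"wx":0,"wy":0,"wz":-20},{"dx":10.7,"dy":19.1,"dz":3,"wx":0,"wy":0,"wz":-24},{"dx":12.5,"dy":22.3,"dz":5,"wx":0,"wy":0,"wz":-28},{"dx":14.2,"dy":25.5,"dz":7,"wx":0,"wy":0,"wz":-32},{"dx":16,"dy":28.7,"dz":9,"wx":0,"wy":0,"wz":-36},{"dx":17.7,"dy":31.8,"dz":10,"wx":0,"wy":0,"wz":-37}]'
python3 - <<'E'
from h import *
import cv2
m=np.load("m.npy");print(arm.get_state()["q"],arm.get_state()["width"])
for k in("stop","release"):
    t=world(np.array(P[k])/1e3+[-.003,0,0],m); print(k,*rows(t,m[2]))
cv2.imwrite("pics/s2.png",cv2.resize(arm.grab_frame("scene")[120:320,180:400,::-1],None,fx=3,fy=3))
E
```

```text
t: 3.8
eef_pos: [0.4323, -0.1649, 0.1258]
ee_rot: [-3.141, 0.001, 0.203]
force: [-0.2, 1.5, 0.6]
width: 0.0006
gripper_force: 0.0
[ 6.29957557e-02  1.03682265e-01 -5.81384308e-01 -5.15653662e-05
 -8.86377711e-01  1.71103092e+00] 0.0006271848199237423
stop [0.05 0.03 4.08] [-0.   0.   0.1]
release [0.05 6.23 4.08] [-0.   0.   0.1]
```

View pics/s2.png

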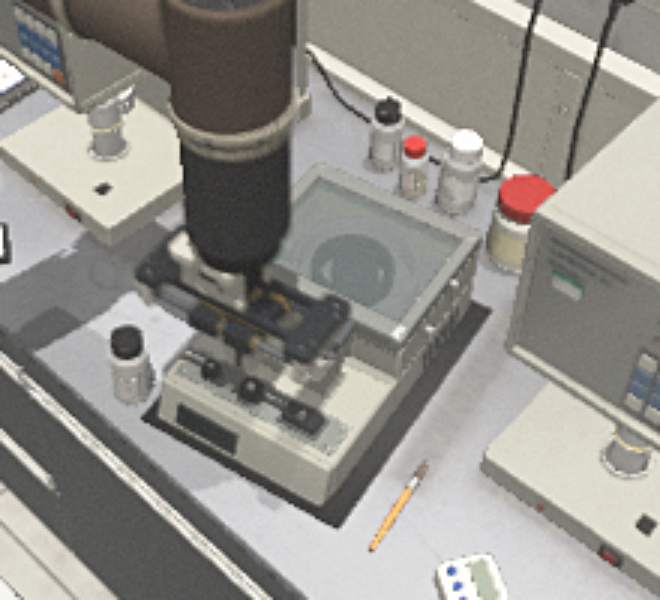

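Tips are above the stop key (≈248,390 in the crop), with the gripper's long side across the deck. I'll press the stop key next.

```bash
python3 -m crank '[{"dx":0,"dy":0,"dz":2,"wx":0,"wy":0,"wz":0},{"dx":0,"dy":0,"dz":3.2,"wx":0,"wy":0,"wz":0},{"dx":0,"dy":0,"dz":3.7,"wx":0,"wy":0,"wz":0},{"dx":0,"dy":0,"dz":4,"wx":0,"wy":0,"wz":0},{"dx":0,"dy":0,"dz":4.2,"wx":0,"wy":0,"wz":0},{"dx":0,"dy":0,"dz":4.3,"wx":0,"wy":0,"wz":0},{"dx":0,"dy":0,"dz":4.4,"wx":0,"wy":0,"wz":0},{"dx":0,"dy":0,"dz":4.5,"wx":0,"wy":0,"wz":0},{"dx":0,"dy":0,"dz":4.6,"wx":0,"wy":0,"wz":0},{"dx":0,"dy":0,"dz":4.6,"wx":0,"wy":0,"wz":0}]'
```

```text
t: 5.1
eef_pos: [0.433, -0.1636, 0.0806]
ee_rot: [3.142, -0.001, 0.202]
force: [0.5, 2.9, 3.2]
width: 0.0005
gripper_force: 1.7
```

```bash
python3 -m crank '[{"dx":0,"dy":0,"dz":0.1,"wx":0,"wy":0,"wz":0},{"dx":0,"dy":0,"dz":0.2,"wx":0,"wy":0,"wz":0},{"dx":0,"dy":0,"dz":0.3,"wx":0,"wy":0,"wz":0},{"dx":0,"dy":0,"dz":0.4,"wx":0,"wy":0,"wz":0},{"dx":0,"dy":0,"dz":0.4,"wx":0,"wy":0,"wz":0},{"dx":0,"dy":0,"dz":0.4,"wx":0,"wy":0,"wz":0},{"dx":0,"dy":0,"dz":0.4,"wx":0,"wy":0,"wz":0},{"dx":0,"dy":0,"dz":0.4,"wx":0,"wy":0,"wz":0},{"dx":0,"dy":0,"dz":0.4,"wx":0,"wy":0,"wz":0},{"dx":0,"dy":0,"dz":0.4,"wx":0,"wy":0,"wz":0}]'
```

```text
t: 6.35
eef_pos: [0.4331, -0.1637, 0.0787]
ee_rot: [3.141, -0.001, 0.203]
force: [-7.3, 9.6, 30.8]
width: 0.0004
gripper_force: 15.4
```

Bottomed at ~31 N. Next, up and over to the lid key.

```bash
python3 -m crank '[{"dx":0,"dy":0,"dz":-1,"wx":0,"wy":0,"wz":0},{"dx":0,"dy":0,"dz":-3,"wx":0,"wy":0,"wz":0},{"dx":0,"dy":1.5,"dz":-4,"wx":0,"wy":0,"wz":0},{"dx":0,"dy":4,"dz":-4,"wx":0,"wy":0,"wz":0},{"dx":0,"dy":6,"dz":-4,"wx":0,"wy":0,"wz":0},{"dx":0,"dy":6.3,"dz":-3,"wx":0,"wy":0,"wz":0},{"dx":0,"dy":6.3,"dz":-2,"wx":0,"wy":0,"wz":0},{"dx":0,"dy":6.3,"dz":-1.2,"wx":0,"wy":0,"wz":0},{"dx":0,"dy":6.3,"dz":-0.8,"wx":0,"wy":0,"wz":0},{"dx":0,"dy":6.3,"dz":-0.6,"wx":0,"wy":0,"wz":0}]'
python3 -m crank '[{"dx":0,"dy":0,"dz":0.1,"wx":0,"wy":0,"wz":0},{"dx":0,"dy":0,"dz":0.2,"wx":0,"wy":0,"wz":0},{"dx":0,"dy":0,"dz":0.3,"wx":0,"wy":0,"wz":0},{"dx":0,"dy":0,"dz":0.4,"wx":0,"wy":0,"wz":0},{"dx":0,"dy":0,"dz":0.5,"wx":0,"wy":0,"wz":0},{"dx":0,"dy":0,"dz":0.6,"wx":0,"wy":0,"wz":0},{"dx":0,"dy":0,"dz":0.6,"wx":0,"wy":0,"wz":0},{"dx":0,"dy":0,"dz":0.6,"wx":0,"wy":0,"wz":0},{"dx":0,"dy":0,"dz":0.6,"wx":0,"wy":0,"wz":0},{"dx":0,"dy":0,"dz":0.6,"wx":0,"wy":0,"wz":0}]'
python3 - <<'E'
from h import *
import cv2
cv2.imwrite("pics/s3.png",cv2.resize(arm.grab_frame("scene")[120:320,180:400,::-1],None,fx=3,fy=3))
E
```

```text
t: 7.6
eef_pos: [0.4447, -0.225, 0.0824]
ee_rot: [-3.141, 0.001, 0.203]
force: [-4.0, 2.1, 4.9]
width: 0.0002
gripper_force: 2.4
t: 8.85
eef_pos: [0.4461, -0.2255, 0.0788]
ee_rot: [3.14, -0.002, 0.203]
force: [-6.6, 7.0, 25.6]
width: 0.0002
gripper_force: 12.7
```

View pics/s3.png

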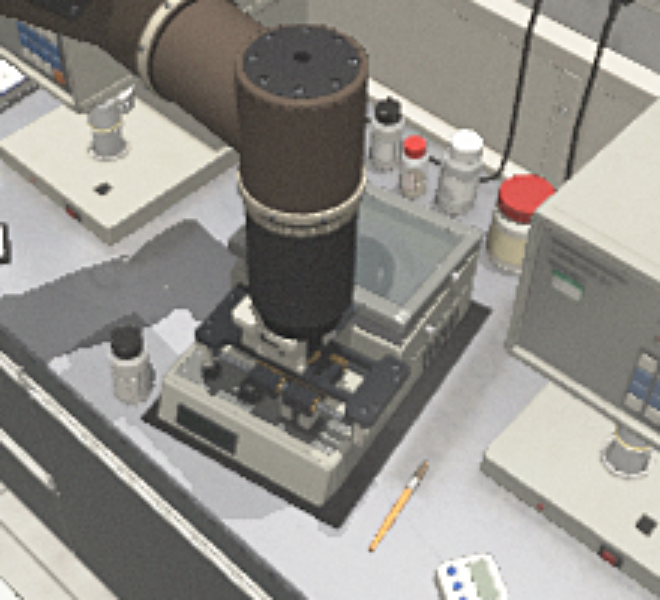

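The lid is ajar (front edge raised near (400,310)). Next: go up, turn 90° and get over the handle.

```bash
python3 -m crank '[{"dx":0,"dy":0,"dz":-1,"wx":0,"wy":0,"wz":0},{"dx":0,"dy":0,"dz":-5,"wx":0,"wy":0,"wz":0},{"dx":0,"dy":0,"dz":-10,"wx":0,"wy":0,"wz":0},{"dx":0,"dy":0,"dz":-15,"wx":0,"wy":0,"wz":0},{"dx":0,"dy":0,"dz":-16,"wx":0,"wy":0,"wz":10},{"dx":0,"dy":0,"dz":-16,"wx":0,"wy":0,"wz":20},{"dx":0,"dy":0,"dz":-16,"wx":0,"wy":0,"wz":30},{"dx":0,"dy":0,"dz":-16,"wx":0,"wy":0,"wz":40},{"dx":0,"dy":0,"dz":-16,"wx":0,"wy":0,"wz":50},{"dx":0,"dy":0,"dz":-16,"wx":0,"wy":0,"wz":60}]' 3.4
python3 - <<'E'
from h import *
m=np.load("m.npy")
for c in ("scene","top"):
  for n in ("mill_handle","mill_hinge","mill_stop_top"): print(c,n,[(np.round(a["centre"],4),a["confidence"]) for a in (arm.grab_frame(c),arm.mark_of(c,n))[1][:1]])
h=world(np.array([152-225*np.cos(.14),0,124+225*np.sin(.14)])/1e3,m);print(h)
t=world(np.array([152-225*np.cos(.14)-1.5,0,136])/1e3,m);print(*rows(t,m[2]-np.pi/2))
E
```

```text
t: 10.15
eef_pos: [0.4453, -0.2254, 0.2364]
ee_rot: [3.142, 0.0, -0.851]
force: [-0.0, -0.0, 0.5]
width: 0.0339
gripper_force: 0.0
scene mill_handle [(array([4.392e-01, 3.762e-01, 4.000e-04]), 0.25)]
scene mill_hinge [(array([ 0.7073, -0.1231,  0.1224]), 0.64)]
scene mill_stop_top [(array([ 0.4327, -0.1631,  0.0843]), 0.48)]
top mill_handle [(array([ 0.4922, -0.1686,  0.1546]), 0.68)]
top mill_hinge [(array([ 0.7058, -0.1219,  0.1225]), 0.83)]
top mill_stop_top []
[ 0.48832075 -0.16599104  0.1553972 ]
[-1.66 -7.03 10.06] [-0. -0. 30.]
```

```bash
python3 -m crank '[{"dx":-0.3,"dy":-1.5,"dz":0,"wx":0,"wy":0,"wz":10},{"dx":-0.7,"dy":-3.5,"dz":0,"wx":0,"wy":0,"wz":20},{"dx":-1.2,"dy":-5.5,"dz":0,"wx":0,"wy":0,"wz":30},{"dx":-1.6,"dy":-7.2,"dz":1,"wx":0,"wy":0,"wz":30},{"dx":-1.6,"dy":-7.2,"dz":3,"wx":0,"wy":0,"wz":30},{"dx":-1.6,"dy":-7.2,"dz":4.5,"wx":0,"wy":0,"wz":30},{"dx":-1.6,"dy":-7.2,"dz":5.5,"wx":0,"wy":0,"wz":30},{"dx":-1.6,"dy":-7.2,"dz":6,"wx":0,"wy":0,"wz":30},{"dx":-1.6,"dy":-7.2,"dz":6,"wx":0,"wy":0,"wz":30},{"dx":-1.6,"dy":-7.2,"dz":6,"wx":0,"wy":0,"wz":30}]'
python3 - <<'E'
from h import *
import cv2
m=np.load("m.npy")
t=world(np.array([152-225*np.cos(.14),0,136])/1e3,m);print(*rows(t,m[2]-np.pi/2))
cv2.imwrite("pics/s4.png",cv2.resize(arm.grab_frame("scene")[150:300,200:400,::-1],None,fx=4,fy=4))
E
```

```text
t: 12.0
eef_pos: [0.4889, -0.1657, 0.1771]
ee_rot: [-3.141, -0.0, -1.369]
force: [0.3, -0.0, 0.3]
width: 0.0336
gripper_force: 0.0
[0.01 0.06 4.11] [-0.1 -0.  -0. ]
```

View pics/s4.png

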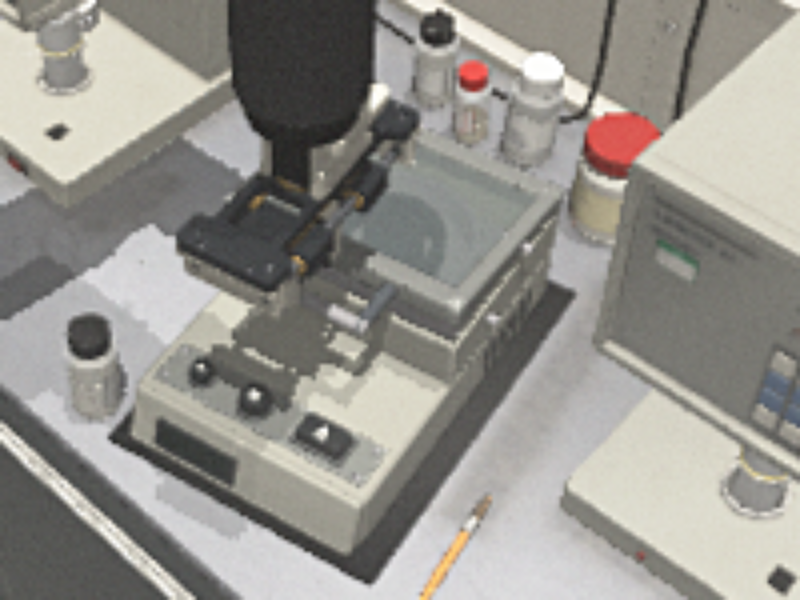

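The lid is ajar, with the handle bar (≈350,315) between the open fingers. Keys are up. Descending, then closing.

```bash
python3 -m crank '[{"dx":0,"dy":0,"dz":0.6,"wx":0,"wy":0,"wz":0},{"dx":0,"dy":0,"dz":1.2,"wx":0,"wy":0,"wz":0},{"dx":0,"dy":0,"dz":1.8,"wx":0,"wy":0,"wz":0},{"dx":0,"dy":0,"dz":2.4,"wx":0,"wy":0,"wz":0},{"dx":0,"dy":0,"dz":3,"wx":0,"wy":0,"wz":0},{"dx":0,"dy":0,"dz":3.5,"wx":0,"wy":0,"wz":0},{"dx":0,"dy":0,"dz":4,"wx":0,"wy":0,"wz":0},{"dx":0,"dy":0,"dz":4.2,"wx":0,"wy":0,"wz":0},{"dx":0,"dy":0,"dz":4.2,"wx":0,"wy":0,"wz":0},{"dx":0,"dy":0,"dz":4.2,"wx":0,"wy":0,"wz":0}]'
python3 -m crank '[{"dx":0,"dy":0,"dz":0,"wx":0,"wy":0,"wz":0},{"dx":0,"dy":0,"dz":0,"wx":0,"wy":0,"wz":0},{"dx":0,"dy":0,"dz":0,"wx":0,"wy":0,"wz":0},{"dx":0,"dy":0,"dz":0,"wx":0,"wy":0,"wz":0},{"dx":0,"dy":0,"dz":0,"wx":0,"wy":0,"wz":0},{"dx":0,"dy":0,"dz":0,"wx":0,"wy":0,"wz":0},{"dx":0,"dy":0,"dz":0,"wx":0,"wy":0,"wz":0},{"dx":0,"dy":0,"dz":0,"wx":0,"wy":0,"wz":0},{"dx":0,"dy":0,"dz":0,"wx":0,"wy":0,"wz":0},{"dx":0,"dy":0,"dz":0,"wx":0,"wy":0,"wz":0}]' 0.4 25
python3 - <<'E'
from h import *
m=np.load("m.npy")
# arc of the handle from the present lid angle, in tool axes: forward = mill x, up
for a in np.radians([8,12,16,20,24,28,32,36,40,44,48,52,56,60,62]):
    print(round(np.degrees(a)),np.round([-22.5*(np.cos(.14)-np.cos(a)),-22.5*(np.sin(a)-np.sin(.14))],2))
E
```

```text
t: 13.3
eef_pos: [0.4887, -0.1656, 0.1348]
ee_rot: [-3.141, -0.0, -1.369]
force: [0.6, 0.5, 0.2]
width: 0.0338
gripper_force: 0.0
t: 14.55
eef_pos: [0.4877, -0.1658, 0.1344]
ee_rot: [3.14, 0.0, -1.369]
force: [-5.9, -1.6, 2.4]
width: 0.0115
gripper_force: 25.0
8 [0.   0.01]
12 [-0.27 -1.54]
16 [-0.65 -3.06]
20 [-1.14 -4.56]
24 [-1.73 -6.01]
28 [-2.41 -7.42]
32 [-3.2  -8.78]
36 [ -4.08 -10.09]
40 [ -5.04 -11.32]
44 [ -6.09 -12.49]
48 [ -7.22 -13.58]
52 [ -8.43 -14.59]
56 [ -9.7  -15.51]
60 [-11.03 -16.35]
62 [-11.72 -16.73]
```

```bash
python3 -m crank '[{"dx":0,"dy":-0.1,"dz":-0.7,"wx":0,"wy":0,"wz":0},{"dx":0,"dy":-0.27,"dz":-1.54,"wx":0,"wy":0,"wz":0},{"dx":0,"dy":-0.45,"dz":-2.3,"wx":0,"wy":0,"wz":0},{"dx":0,"dy":-0.65,"dz":-3.06,"wx":0,"wy":0,"wz":0},{"dx":0,"dy":-0.88,"dz":-3.8,"wx":0,"wy":0,"wz":0},{"dx":0,"dy":-1.14,"dz":-4.56,"wx":0,"wy":0,"wz":0},{"dx":0,"dy":-1.43,"dz":-5.3,"wx":0,"wy":0,"wz":0},{"dx":0,"dy":-1.73,"dz":-6.01,"wx":0,"wy":0,"wz":0},{"dx":0,"dy":-2.05,"dz":-6.7,"wx":0,"wy":0,"wz":0},{"dx":0,"dy":-2.41,"dz":-7.42,"wx":0,"wy":0,"wz":0}]'
python3 - <<'E'
from h import *
import cv2
m=np.load("m.npy")
cv2.imwrite("pics/s5.png",cv2.resize(arm.grab_frame("scene")[120:270,200:400,::-1],None,fx=4,fy=4))
for a in [28,32,36,40,44,48,52,56,58,60]:
    a=np.radians(a);print(np.round([-22.5*(np.cos(np.radians(28))-np.cos(a)),-22.5*(np.sin(a)-np.sin(np.radians(28)))],2))
E
```

```text
t: 15.8
eef_pos: [0.5104, -0.1612, 0.2092]
ee_rot: [3.138, 0.0, -1.369]
force: [-10.3, -2.9, 1.3]
width: 0.0113
gripper_force: 25.0
[-0. -0.]
[-0.79 -1.36]
[-1.66 -2.66]
[-2.63 -3.9 ]
[-3.68 -5.07]
[-4.81 -6.16]
[-6.01 -7.17]
[-7.28 -8.09]
[-7.94 -8.52]
[-8.62 -8.92]
```

View pics/s5.png

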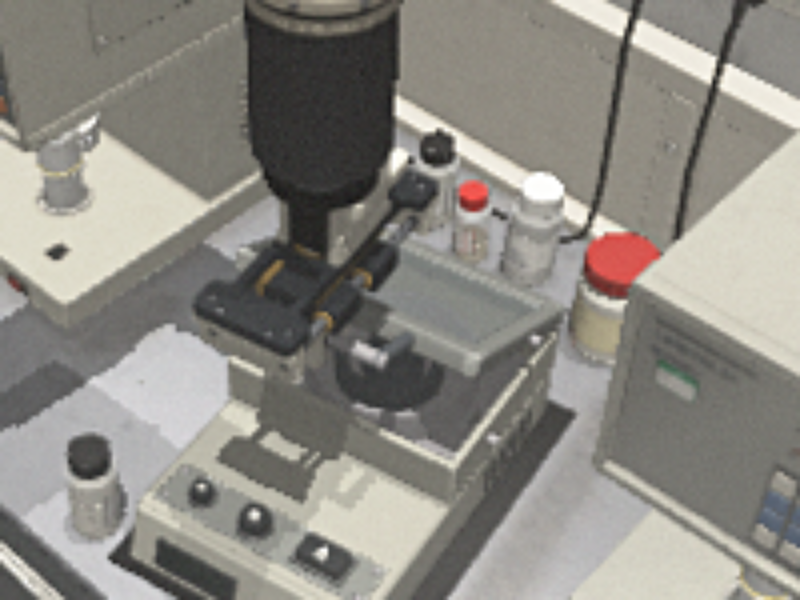

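The lid is rising with the bar held (≈370,350). The force shows I'm a few mm too far rearward, so I'll ease that by 3 mm and go on.

```bash
python3 -m crank '[{"dx":0,"dy":-0.25,"dz":-0.7,"wx":0,"wy":0,"wz":0},{"dx":0,"dy":-0.55,"dz":-1.36,"wx":0,"wy":0,"wz":0},{"dx":0,"dy":-0.95,"dz":-2,"wx":0,"wy":0,"wz":0},{"dx":0,"dy":-1.4,"dz":-2.66,"wx":0,"wy":0,"wz":0},{"dx":0,"dy":-1.85,"dz":-3.3,"wx":0,"wy":0,"wz":0},{"dx":0,"dy":-2.35,"dz":-3.9,"wx":0,"wy":0,"wz":0},{"dx":0,"dy":-2.85,"dz":-4.5,"wx":0,"wy":0,"wz":0},{"dx":0,"dy":-3.4,"dz":-5.07,"wx":0,"wy":0,"wz":0},{"dx":0,"dy":-3.95,"dz":-5.6,"wx":0,"wy":0,"wz":0},{"dx":0,"dy":-4.5,"dz":-6.16,"wx":0,"wy":0,"wz":0}]'
python3 - <<'E'
from h import *
m=np.load("m.npy"); t=world(np.array([152-225*.5-3,0,124+225*.866-20])/1e3,m); print(*rows(t,m[2]-np.pi/2))
E
```

```text
t: 17.1
eef_pos: [0.5555, -0.1522, 0.2717]
ee_rot: [3.14, -0.001, -1.369]
force: [-9.3, -0.3, 6.9]
width: 0.0114
gripper_force: 25.0
[ 0.01 -3.87 -2.72] [ 0.1 -0.  -0. ]
```

```bash
python3 -m crank '[{"dx":0,"dy":-0.5,"dz":-0.55,"wx":0,"wy":0,"wz":0},{"dx":0,"dy":-1.1,"dz":-1,"wx":0,"wy":0,"wz":0},{"dx":0,"dy":-1.7,"dz":-1.45,"wx":0,"wy":0,"wz":0},{"dx":0,"dy":-2.3,"dz":-1.9,"wx":0,"wy":0,"wz":0},{"dx":0,"dy":-2.9,"dz":-2.3,"wx":0,"wy":0,"wz":0},{"dx":0,"dy":-3.5,"dz":-2.65,"wx":0,"wy":0,"wz":0},{"dx":0,"dy":-3.7,"dz":-2.75,"wx":0,"wy":0,"wz":0},{"dx":0,"dy":-3.7,"dz":-2.75,"wx":0,"wy":0,"wz":0},{"dx":0,"dy":-3.7,"dz":-2.75,"wx":0,"wy":0,"wz":0},{"dx":0,"dy":-3.7,"dz":-2.75,"wx":0,"wy":0,"wz":0}]'
python3 - <<'E'
from h import *
import cv2
m=np.load("m.npy"); s=arm.get_state(); c,sn=np.cos(m[2]),np.sin(m[2]); d=s["eef_pos"]-[*m[:2],0]
x=c*d[0]+sn*d[1]; z=d[2]+.0188; print(np.degrees(np.arctan2(z-.124,.152-x)),np.hypot(z-.124,.152-x),-sn*d[0]+c*d[1],s["qd"])
cv2.imwrite("pics/s6.png",cv2.resize(arm.grab_frame("scene")[100:280,200:420,::-1],None,fx=3.5,fy=3.3))
for cam in ("scene","top"): print([(a["centre"],a["confidence"]) for a in (arm.grab_frame(cam),arm.mark_of(cam,"mill_handle"))[1][:1]])
E
```

```text
t: 18.35
eef_pos: [0.5931, -0.1446, 0.2999]
ee_rot: [-3.14, -0.001, -1.368]
force: [-6.8, -1.1, 8.4]
width: 0.0108
gripper_force: 25.0
59.24442573025414 0.22661011484838295 -9.359467383581246e-05 [-0.00135952  0.0003656  -0.00023636  0.00105832  0.00070548 -0.00112672]
[([0.5941, -0.1463, 0.3206], 0.75)]
[]
```

View pics/s6.png

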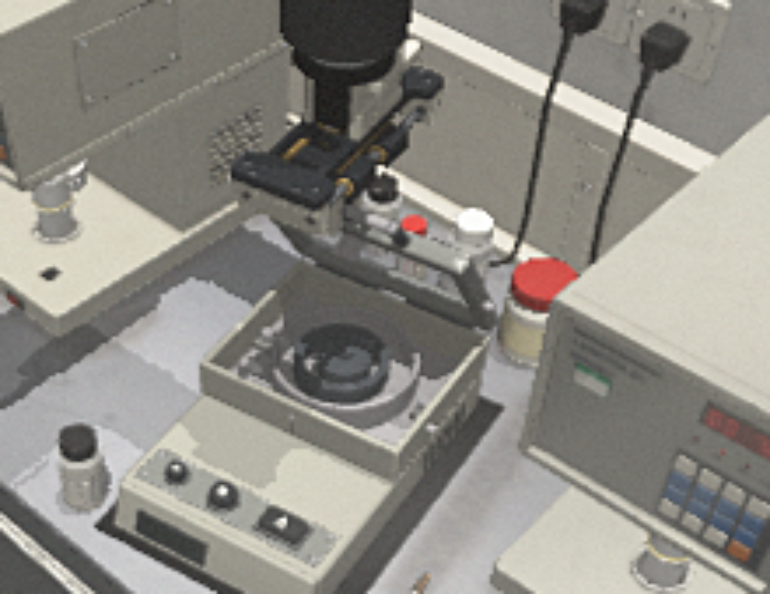

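The lid stands at about 59°, held at the handle (≈365,225) with a steady 25 N grip. All keys are up, the vial is upright, and the arm is still. Handing in.

```bash
python3 -c "
from station import arm
print(arm.job_done())"
```

```text
the job is handed in; nothing more can be done
None
```

I pressed the stop key and then the lid key, lifted the lid to about 59° (measured from the arm's pose), and handed the job in with the fingers still holding it steady at 25 N; no verdict came back from the hand-in.

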